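Settle a three-ball stage top on its kinematic base

TASK

Lift the three-armed stage top off the bench by its square post and set it on the grey kinematic base, long arm over the cone, so that its three balls go into the cone, the groove and onto the flat. A stiff pin in the middle of the base holds it up a little: press the stage down until you feel all three balls solidly home and keep that push at 11 to 17 N for a second to bed them in, without pressing harder, then let go. Do not drop the stage, and leave the ring gauges and the cap screw where they are.

Things in the scene. Friction and masses are not known exactly. Their poses are not given: they have to be found in the camera images.
- stage: loose stage top, bare aluminium, 0.45-0.7 kg: three-armed plate 10 mm thick on three steel balls 14 mm in diameter. Origin: under the middle of its post, level with the lowest points of the balls; z up. Ball centres at x, y = (60, 0), (-30, 45), (-30, -45) mm: the long arm points along +x. The plate's underside is 14 mm above the origin
- stage_post (a point): centre of the stage's square post, 46.5 mm above the stage's origin, to be gripped; axes as the stage's. The post is 26 x 26 mm, faces square to x and y, and rises from the plate's top (24 mm above the stage's origin) to 69 mm
- stage_button (a point): top of the low steel dome (18 mm wide, fixed) on top of the post, 73 mm above the stage's origin. Polished, like the balls and the pin tip, so that a let-go stage pushed here can shift and level itself into the seats, which a tightly gripped one cannot fully do
- base_centre (a point): middle of the upper face of the fixed grey base block, 176 x 156 mm, 24 mm above the bench. +x points to the cone seat, z up. A steel seat plate is clamped on it over shims, seats at x, y (mm from its middle): cone (60, 0), groove running towards the cone (-30, 45), flat pad (-30, -45). Cone and groove: mouth 23 mm wide, flanks at 50 degrees, rims 21 mm above the plate's underside
- seats_nominal (a point): where the origin of a fully home stage would be if the seat plate had no shims (11.2 mm above base_centre; axes of the base). The seat plate was shimmed by hand and is not measured: it is 0 to 10 mm higher than this and up to 2 mm off in x and in y, so the home height must be felt
- lift_pin_nominal (a point): nominal top of the brass lift pin, 14 mm thick, in the middle of the seat plate (shifted and raised with it by the shims; at the start 0 to 3.5 mm lower). It holds the stage 2.5 to 6 mm off home. No spring: it drags with 9 N, sinks only under a greater load (stage weight plus push), stays where left. Unpressed, the stage tilts on pin and two balls; with all balls home the force rises steeply
- ring_gauge_0_mid (a point): bystander: steel ring gauge 60 mm in diameter, 18 mm high, lying loose; its centre
- ring_gauge_1_mid (a point): bystander: steel ring gauge 42 mm in diameter, 18 mm high, lying loose; its centre
- cap_screw_0_mid (a point): bystander: black socket-head cap screw 16 x 40 mm lying loose; a point at its middle

How it is judged:
By the outcome, as a careful person would: the job done as asked, in the order asked, and still so for the second after the job is handed in, with the robot touching nothing.
It also fails if it takes over 64 s, if anything falls off the work surface, if the arm or the gripper's body presses on something with over 40 N, if the wrist force passes 120 N, or if a joint passes its speed limit or range.

ROBOT

A 6-joint arm with a two-finger parallel gripper is mounted at the origin on a cart in front of the work surface, level with it; the furniture and walls round the work are solid. World frame = base frame: x ahead of the robot, y to its left, z up, the work surface at z = 0. Lengths are in mm, angles in degrees, forces in N, time in s.
With the tool pointing down it reaches from about 300 to 875 mm from the base axis. Payload 4.2 kg.
Tool frame: the origin (TCP) lies midway between the tips of the shut fingers; the grasp point (between the pads) lies 19 mm behind it; z points along the fingers, y is the direction in which the jaws open and shut (so a half turn about z gives the same grasp; the last joint's range is limited). The gripper opens to 85 mm and grips with 20 to 120 N. Pads are 22 mm wide; open, the fingers measure 114 mm over their backs; the gripper's body (76 mm by 85 mm) begins 54 mm behind the grasp point. The pads swing forward as they close: fully open they stand 13 mm farther back than shut.
Start: joints at [72.766, 18.312, 89.639, -0, 72.044, -1.146], TCP at [159.348, 552.494, 231.338] pointing down, gripper open.
Joint ranges: [-177.97, 177.97], [-48.28, 115.42], [12.27, 149.76], [-77.06, 257.06], [2.81, 150.46], [-146.56, 146.56]. Speed limits (degrees/s): [147.25, 147.25, 180, 180, 180, 180].

INTERFACE

Orientations are given as a 3x3 rotation matrix whose columns are the frame's x, y, z axes.
In Python, from station import sense, get_image, camera_params, hand_in gives the robot as it stands.
- The arm moves only by the shell command python3 -m crank 'ROWS' [FORCE]. ROWS is JSON, a list that holds one entry, the list of rows, each a list of 7 numbers: the closure, from 0 (fully open) to 1 (shut), then the shift along the tool's x, y, z in units of 30 mm (1.0 is 30 mm), then the turn, a rotation vector about the tool's x, y, z in units of 5 degrees (1.0 is 5 degrees). A call has 1 to 5 rows; each row shifts and turns the commanded pose from where the row before left it, along the tool's axes as they then stand; what a row does not reach is not made up. A row lasts 1/12 s, in which the tool goes at most 41.7 mm and 7.16 degrees, less where a joint would pass 70% of its speed; a pose out of reach is approached as far as the arm can. A call is refused whole if a number of a shift passes 1 or a number of a turn 1, either way. A call with a gripper value outside its range is refused whole. The fingers move at their own pace and stop on an object; FORCE is the grip in N (left out, the last holds). Time passes only in rows, so rows that do not move let the fingers close. It gives the time, the measured TCP pose, the force and the opening at its end, in the units of the state.
- sense(): the state, without advancing time (a new reading comes with each control period).
- get_image(name): name is "side" or "top"; returns the picture (420x560x3 uint8, red, green, blue); there is no depth.
- camera_params(name): a dict with "intrinsics" (3x3 intrinsics, pixels), "R" (3x3) and "t" (3): a world point X has camera coordinates R X + t. Camera axes: x right, y down, z forward; pixel columns grow to the right and rows downward; lengths in mm; the calibration is good to about 2 mm. A picture is of the moment at which its call begins. camera_params takes no time and is no camera call.
- hand_in(): hands the job in, once; it reports no verdict.
The state is a dict: "t": time; "q": joint angles; "dq": joint speeds; "tau": joint torques, N m; "position": TCP position; "orientation": TCP orientation; "contact_force": force on the tool from outside, world axes, zero at the start; "wrist_torque": the same for the moment, N m; "grip_width": finger opening in mm.
Only numpy, scipy, OpenCV 4.12 (cv2) and the standard library are available. Lean on these libraries where they do the work, as an engineer would, in place of code of your own. Each camera call takes 0.05 s, during which the arm holds its last target.

## Working session

There is one attempt and no reset: what is moved stays moved. The work goes in short steps, Python scripts to look and compute and a shell command to move; the robot and the scene stay as the last step left them, time stands still between calls to the robot, and variables do not carry over. Pictures are saved under pics/ and viewed, and the job is handed in when it is done.

```bash
ls; mkdir -p pics; python3 - <<'E'
from station import *
import cv2,json
s=sense();print(s)
for n in("side","top"):
    cv2.imwrite(f"pics/{n}0.png",get_image(n)[:,:,::-1]);print(n,camera_params(n))
E
```

```text
pics
{'t': 0.0, 'q': array([ 7.27687489e+01,  1.83530559e+01,  8.97080967e+01,  8.61637683e-04,
        7.20442470e+01, -1.14720597e+00]), 'dq': array([-0.12236138, -0.04392378,  0.04642425,  0.07864814,  0.00034834,
        0.12493481]), 'tau': array([ 2.35558895e-03, -4.15532863e+01, -2.34167504e+01,  2.02623914e-04,
        8.16480402e-03, -6.89492751e-06]), 'position': array([159.16441326, 552.02277015, 230.45662669]), 'orientation': array([[-9.60855037e-01,  2.77051052e-01, -5.58597185e-04],
       [ 2.77051611e-01,  9.60853440e-01, -1.75276418e-03],
       [ 5.11248673e-05, -1.83891254e-03, -9.99998308e-01]]), 'contact_force': array([-0.3408082 ,  0.51862305,  0.05255581]), 'wrist_torque': array([-0.01368347, -0.04053251,  0.02818718]), 'grip_width': 85.43019181515199}
side {'intrinsics': array([[388.73735049,   0.        , 286.0052109 ],
       [  0.        , 388.73735049, 212.87667117],
       [  0.        ,   0.        ,   1.        ]]), 'R': array([[-0.88041192, -0.47381267, -0.01940114],
       [-0.28517267,  0.56169291, -0.77664511],
       [ 0.37888178, -0.67823493, -0.62963956]]), 't': array([507.46759484, 205.49704701, 688.01652613])}
top {'intrinsics': array([[488.98001373,   0.        , 267.65082281],
       [  0.        , 488.98001373, 212.98078527],
       [  0.        ,   0.        ,   1.        ]]), 'R': array([[ 0.17298871, -0.9849207 ,  0.00247221],
       [-0.96049277, -0.16925279, -0.22092338],
       [ 0.21801044,  0.03584271, -0.97528803]]), 't': array([-73.02978761, 548.13384935, 789.24951542])}
```

View pics/side0.png

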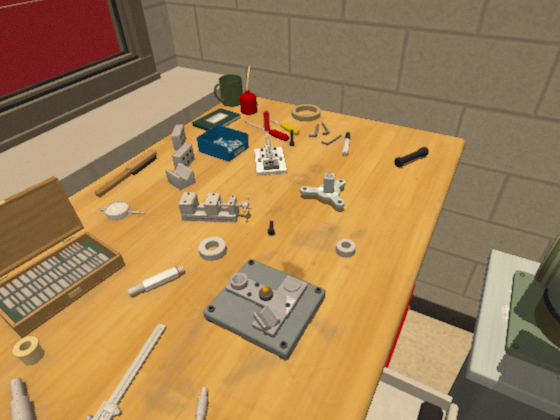

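View pics/top0.png

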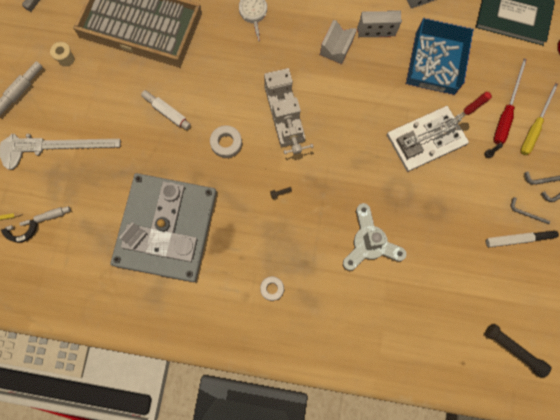

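```bash
python3 - <<'E'
import cv2,numpy as np
t=cv2.imread("pics/top0.png");s=cv2.imread("pics/side0.png")
a=cv2.resize(t[165:290,100:230],None,fx=4,fy=4,interpolation=cv2.INTER_CUBIC)
b=cv2.resize(t[195:280,335:415],None,fx=5,fy=5,interpolation=cv2.INTER_CUBIC)
cv2.imwrite("pics/tbase.png",a);cv2.imwrite("pics/tstage.png",b)
cv2.imwrite("pics/sstage.png",cv2.resize(s[165:215,290:360],None,fx=8,fy=8,interpolation=cv2.INTER_CUBIC))
cv2.imwrite("pics/sbase.png",cv2.resize(s[255:355,200:330],None,fx=5,fy=5,interpolation=cv2.INTER_CUBIC))
E
```

```text
(no output)
```

View pics/tbase.png

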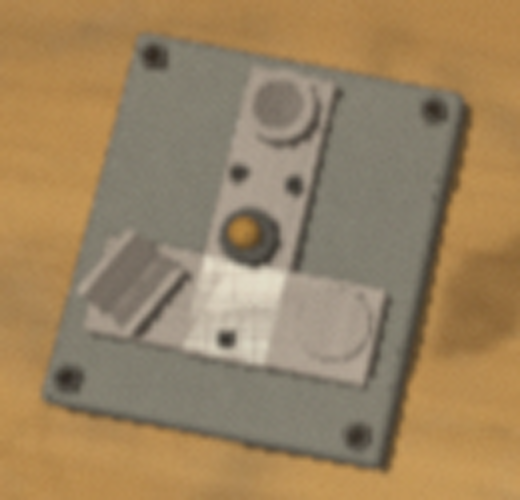

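View pics/tstage.png

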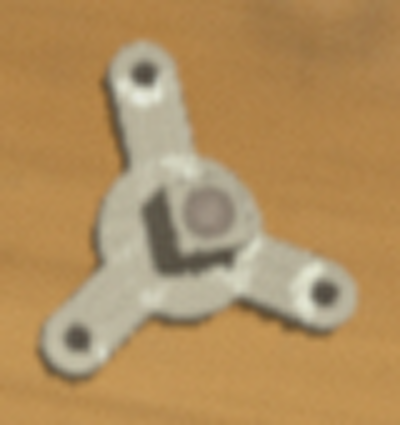

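View pics/sstage.png

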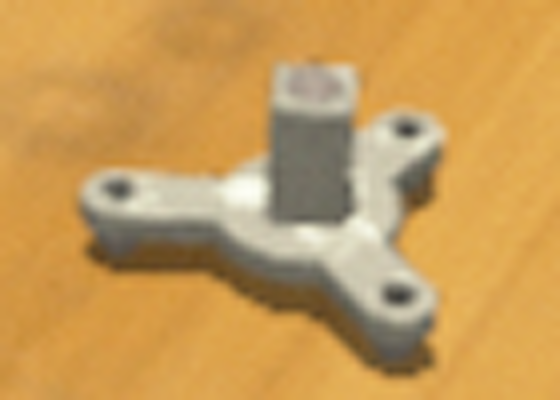

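View pics/sbase.png

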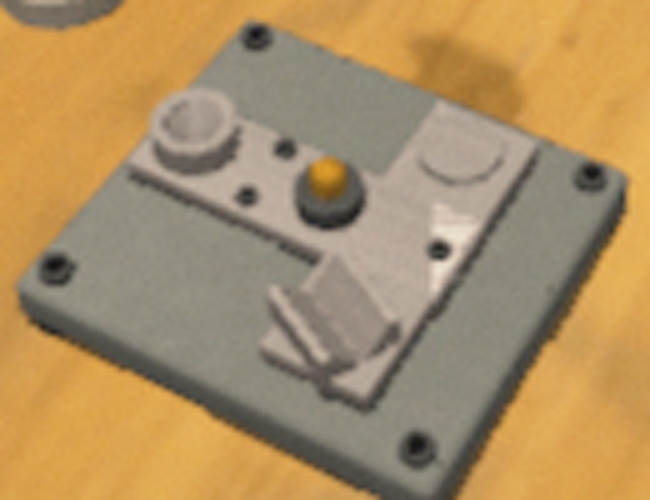

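```bash
cat > h.py <<'E'
import numpy as np,cv2
from station import *
def ray(n,uv):
    c=camera_params(n);d=c["R"].T@np.linalg.inv(c["intrinsics"])@np.array([uv[0],uv[1],1.]);o=-c["R"].T@c["t"];return o,d/np.linalg.norm(d)
def onz(n,uv,z):
    o,d=ray(n,uv);return o+d*(z-o[2])/d[2]
def tri(a,b):
    o1,d1=ray("top",a);o2,d2=ray("side",b)
    A=np.c_[d1,-d2];x=np.linalg.lstsq(A,o2-o1,rcond=None)[0];p=o1+x[0]*d1;q=o2+x[1]*d2
    return (p+q)/2,np.linalg.norm(p-q)
def proj(n,X):
    c=camera_params(n);p=c["intrinsics"]@(c["R"]@np.asarray(X,float)+c["t"]);return p[:2]/p[2]
def dark(im,x,y,r=4):
    p=im[y-r:y+r+1,x-r:x+r+1].astype(float).mean(2);bg=np.percentile(p,60);w=np.clip(bg-25-p,0,None)
    yy,xx=np.mgrid[y-r:y+r+1,x-r:x+r+1];return np.array([(w*xx).sum(),(w*yy).sum()])/w.sum()
def kab(M,P):
    M=np.array(M,float);P=np.array(P,float)
    mc,pc=M.mean(0),P.mean(0);H=(M-mc).T@(P-pc);a=np.arctan2(H[0,1]-H[1,0],H[0,0]+H[1,1])
    R=np.array([[np.cos(a),-np.sin(a)],[np.sin(a),np.cos(a)]]);t=pc-R@mc
    return t,np.degrees(a),np.linalg.norm(P-(M@R.T+t),axis=1)
E
python3 - <<'E'
from h import *
np.set_printoptions(precision=2,suppress=True)
t=cv2.imread("pics/top0.png");s=cv2.imread("pics/side0.png")
B=[(60,0),(-30,45),(-30,-45)]
for n,im,g in(("top",t,[(364,209),(350,262),(400,253)]),("side",s,[(305,189),(340,202),(341,181)])):
    u=[dark(im,*x,r=3) for x in g]
    print(n,np.array(u).tolist())
    P=[onz(n,x,24)[:2] for x in u]
    D=[np.linalg.norm(P[i]-P[j]) for i,j in((0,1),(0,2),(1,2))];print(n,np.array(P),D,"(100.6,100.6,90)")
    import itertools
    print(kab(B,P))
# base screws
print("base")
gt=[(138,179),(208,192),(117,259),(189,274)]
gs=[(251,262),(318,290),(211,309),(283,345)]
ut=[dark(t,*x) for x in gt];us=[dark(s,*x) for x in gs];print(np.array(ut),np.array(us))
Pt=np.array([onz("top",x,25)[:2] for x in ut]);Ps=np.array([onz("side",x,25)[:2] for x in us])
print(Pt,Ps,Pt.mean(0),Ps.mean(0))
v=Pt[0]+Pt[1]-Pt[2]-Pt[3];print("ang",np.degrees(np.arctan2(v[1],v[0])))
v=Ps[0]+Ps[2]-Ps[1]-Ps[3];
print([np.linalg.norm(Pt[i]-Pt[j]) for i,j in((0,1),(2,3),(0,2),(1,3))],[np.linalg.norm(Ps[i]-Ps[j]) for i,j in((0,1),(2,3),(0,2),(1,3))])
E
```

```text
top [[363.42183359830415, 209.2676205617382], [350.1383160383554, 262.3044791803494], [399.5627261761158, 253.27925211097704]]
top [[ 597.97 -146.24]
 [ 497.74 -135.59]
 [ 529.06 -220.36]] [np.float64(100.79801412645264), np.float64(101.20773788277029), np.float64(90.36931462872747)] (100.6,100.6,90)
(array([ 541.59, -167.39]), np.float64(20.444609355923156), array([0.26, 0.12, 0.35]))
side [[304.20441821758203, 189.67786351944318], [339.7176287051482, 202.56110244409777], [341.29640487579076, 181.32711001388674]]
side [[ 596.02 -135.31]
 [ 495.19 -125.95]
 [ 526.02 -212.45]] [np.float64(101.25626186247213), np.float64(104.16942623462303), np.float64(91.83335049364982)] (100.6,100.6,90)
(array([ 539.08, -157.9 ]), np.float64(20.774820870747202), array([1.56, 0.54, 2.08]))
base
[[138.05 178.69]
 [208.1  192.1 ]
 [116.47 259.15]
 [188.78 273.68]] [[250.83 262.05]
 [317.77 289.91]
 [210.76 308.37]
 [283.   344.16]]
[[583.02 270.95]
 [580.33 138.68]
 [431.19 274.35]
 [428.23 142.52]] [[580.79 142.73]
 [428.96 146.06]
 [583.68 274.39]
 [432.15 277.58]] [505.69 206.62] [506.4  210.19]
ang -1.3637073611618002
[np.float64(132.2953408792633), np.float64(131.86647069783032), np.float64(151.87132422038255), np.float64(152.15146725908556)] [np.float64(151.86541936848596), np.float64(151.5693052084137), np.float64(131.69476607794437), np.float64(131.56307678104278)]
```

```bash
python3 - <<'E'
from h import *
np.set_printoptions(precision=2,suppress=True)
T=[[363.42,209.27],[350.14,262.30],[399.56,253.28]];S=[[304.2,189.68],[339.72,202.56],[341.3,181.33]]
for a,b in zip(T,S): print(tri(a,b))
ut=[[138.05,178.69],[208.1,192.1],[116.47,259.15],[188.78,273.68]];us=[[210.76,308.37],[250.83,262.05],[283,344.16],[317.77,289.91]]
us=[us[i] for i in(0,1,2,3)]
for a,b in zip(ut,us): print("screw",tri(a,b))
c=[((282/4+100,103/4+165),(193/5+200,118/5+255)),((246/4+100,231/4+165),(327/5+200,172/5+255)),((336/4+100,322/4+165),(463/5+200,148/5+255))]
for n,(a,b) in zip(("cone rim","pin","flat"),c): print(n,tri(a,b))
# edges of base corners, post top
print("button",tri((209/5+335,210/5+195),(314/8+290,82/8+165)))
b=cv2.imread("pics/tbase.png");
E
```

```text
(array([ 601.25, -147.63,   14.2 ]), np.float64(1.362171934393237))
(array([ 499.05, -136.9 ,   15.17]), np.float64(0.06486639272994854))
(array([ 529.91, -222.19,   16.96]), np.float64(0.9434209807686131))
screw (array([584.69, 272.42,  21.67]), np.float64(1.7609242513916639))
screw (array([582.13, 139.65,  21.14]), np.float64(1.7082172141677139))
screw (array([432.29, 275.67,  21.81]), np.float64(1.7956721191324656))
screw (array([429.25, 143.32,  21.61]), np.float64(1.5856071160806584))
cone rim (array([567.63, 203.18,  41.99]), np.float64(1.5353732500503434))
pin (array([506.89, 205.15,  46.09]), np.float64(1.7365880839826773))
flat (array([475.23, 160.35,  30.22]), np.float64(0.11569466828304573))
button (array([ 543.17, -168.82,   63.63]), np.float64(0.6078629546170901))
```

```bash

python3 -m crank '[[[0,0,0,0,0,0,1],[0,0,0,0,0,0,1],[0,0,0,0,0,0,1],[0,0,0,0,0,0,1],[0,0,0,0,0,0,1]]]' 
python3 -m crank '[[[0,0,0,0,0,0,1],[0,0,0,0,0,0,1],[0,0,0,0,0,0,1],[0,0,0,0,0,0,1],[0,0,0,0,0,0,1]]]' >/dev/null
python3 -m crank '[[[0,0,0,0,0,0,0.7],[0,-0.5,0.06,0,0,0,0],[0,-1,0.13,0,0,0,0],[0,-1,0.13,0,0,0,0],[0,-1,0.13,0,0,0,0]]]'
python3 -c "
from h import *
print(sense()['position'],sense()['orientation'],sense()['q'])"
```

```text
t: 0.52
position: [159.3, 552.2, 230.8]
orientation: [[-0.751, 0.661, -0.0], [0.661, 0.751, -0.001], [-0.0, -0.001, -1.0]]
contact_force: [-0.1, -0.2, 0.4]
grip_width: 85.6
t: 1.35
position: [208.7, 457.5, 230.7]
orientation: [[-0.35, 0.937, -0.0], [0.937, 0.35, -0.001], [-0.001, -0.001, -1.0]]
contact_force: [0.7, 0.1, 0.1]
grip_width: 85.5
[208.70539582 457.54338897 230.68201828] [[-3.49799507e-01  9.36824483e-01 -4.38304801e-04]
 [ 9.36824137e-01  3.49798843e-01 -1.14307007e-03]
 [-9.17537513e-04 -8.10459862e-04 -9.99999251e-01]] [ 6.41736356e+01  1.18722001e+01  9.87506787e+01 -6.32998882e-03
  6.94470132e+01  4.37008212e+01]
```

```bash

python3 -m crank '[[[0,-1,0.13,0,0,0,0],[0,-1,0.13,0,0,0,0],[0,-1,0.13,0,0,0,0],[0,-1,0.13,0,0,0,0],[0,-1,0.13,0,0,0,0]]]' >/dev/null
python3 -m crank '[[[0,-1,0.13,0,0,0,0],[0,-1,0.13,0,0,0,0],[0,-1,0.13,0,0,0,0],[0,-1,0.13,0,0,0,0],[0,-1,0.13,0,0,0,0]]]' >/dev/null
python3 -m crank '[[[0,-1,0.13,0,0,0,0],[0,-1,0.13,0,0,0,0],[0,-1,0.13,0,0,0,0],[0,-1,0.13,0,0,0,0],[0,-1,0.13,0,0,0,0]]]' >/dev/null
python3 -m crank '[[[0,-1,0.13,0.2,0,0,0],[0,-1,0.13,0.2,0,0,0],[0,-1,0.13,0.2,0,0,0],[0,-0.7,0.13,0.5,0,0,0],[0,-0.5,0.13,0.5,0,0,0]]]' 
python3 -m crank '[[[0,-0.3,0,0.3,0,0,0],[0,0,0,0,0,0,0]]]' 
python3 -c "
from h import *
s=sense();R=s['orientation'];print(R.T@(np.array([541.6,-167.4,30])-s['position'])/30, s['q'])"
```

```text
t: 3.02
position: [483.6, -55.9, 182.9]
orientation: [[-0.347, 0.938, 0.001], [0.938, 0.347, -0.0], [-0.001, 0.001, -1.0]]
contact_force: [0.3, -0.6, 0.6]
grip_width: 85.4
t: 3.18
position: [484.7, -63.3, 172.0]
orientation: [[-0.347, 0.938, -0.005], [0.938, 0.347, 0.001], [0.002, -0.004, -1.0]]
contact_force: [-1.2, -0.4, -0.3]
grip_width: 85.7
[-3.92295865  0.59397806  4.72242626] [-8.77940918e+00  1.35345192e+01  1.05653541e+02 -1.25803972e-02
  6.10907203e+01 -2.90793991e+01]
```

```bash

python3 -m crank '[[[0,-0.9,0.15,0.3,0,0,0],[0,-0.9,0.15,0.3,0,0,0],[0,-0.9,0.15,0.3,0,0,0],[0,-0.7,0.15,0.1,0,0,0],[0,-0.5,0,0,0,0,0]]]' >/dev/null
python3 -m crank '[[[0,0,0,0,0,0,0],[0,0,0,0,0,0,0]]]' 
python3 -c "
from h import *
s=sense();R=s['orientation'];print(R.T@(np.array([541.6,-167.4,30])-s['position'])/30, s['q'])
for n in('side','top'):
  i=get_image(n)[:,:,::-1]
  u=proj(n,s['position']).round();print(n,u)
  x,y=u.astype(int);c=i[max(0,y-70):y+70,max(0,x-80):x+80];cv2.imwrite(f'pics/{n}1.png',cv2.resize(c,None,fx=4,fy=4,interpolation=cv2.INTER_CUBIC))
"
```

```text
t: 3.77
position: [543.2, -165.2, 144.8]
orientation: [[-0.348, 0.937, -0.0], [0.937, 0.348, 0.001], [0.001, 0.0, -1.0]]
contact_force: [-0.6, -0.5, 0.1]
grip_width: 85.1
[-0.05298548 -0.07509712  3.82581696] [-1.80972704e+01  2.15547802e+01  9.80047562e+01  4.03335139e-02
  6.04580862e+01 -3.85002734e+01]
side [331. 147.]
top [386. 227.]
```

View pics/side1.png

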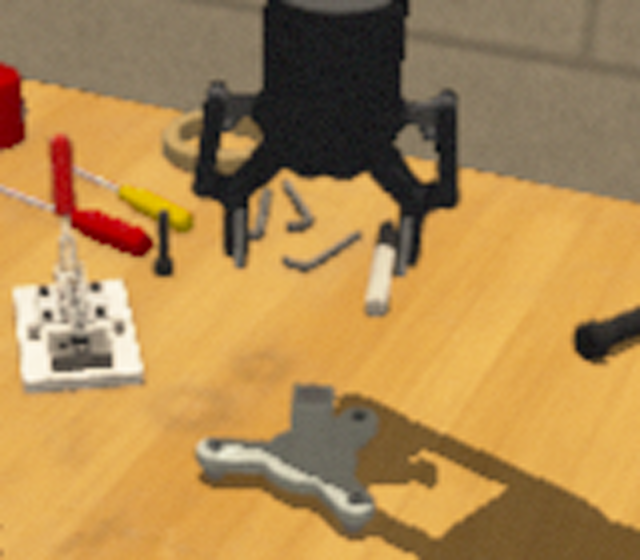

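View pics/top1.png

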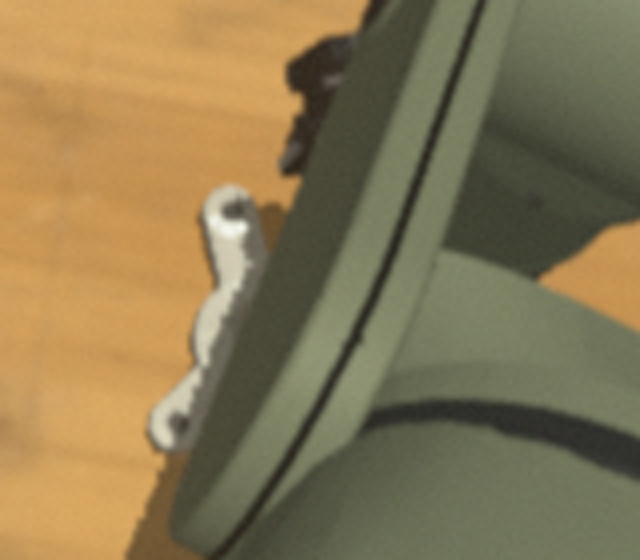

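```bash

python3 -c "
from h import *
s=sense();p=s['position']
print(proj('side',p+[0,0,13]))
R=s['orientation']
for k in(-42.7,42.7,-47,47): print(proj('side',p+R[:,1]*k+[0,0,13]))
for c in([541.6,-167.4],[539,-158],[541,-163]):
  print(c,proj('side',[*c,69]),proj('side',[*c,73]),proj('top',[*c,73]))
"
```

```text
[330.81715304 142.3618192 ]
[349.31857109 143.27683166]
[312.52020927 141.45691929]
[351.19317698 143.36954281]
[310.68886075 141.36634749]
[541.6, -167.4] [329.83568103 173.90715588] [329.91917654 172.54807796] [377.04595406 236.62284772]
[539, -158] [329.29285752 176.05569265] [329.37556371 174.69179814] [371.35624286 237.16339666]
[541, -163] [329.35206774 174.84675277] [329.43457132 173.48558799] [374.42865358 236.52288038]
```

```bash

python3 -m crank '[[[0,-0.04,-0.07,0.7,0,0,0],[0,0,0,0.8,0,0,0],[0,0,0,0.7,0,0,0],[0,0,0,0.6,0,0,0],[0,0,0,0.5,0,0,0]]]' >/dev/null
python3 -m crank '[[[0,0,0,0.3,0,0,0],[0,0,0,0.15,0,0,0],[0,0,0,0,0,0,0],[0,0,0,0,0,0,0]]]' 
python3 -c "
from h import *
s=sense();R=s['orientation'];print(R.T@(np.array([541.6,-167.2,30])-s['position']),np.degrees(np.arctan2(R[1,1],R[0,1])))
for n in('side',):
  i=get_image(n)[:,:,::-1]
  u=proj(n,s['position']).round();print(n,u)
  x,y=u.astype(int);c=i[max(0,y-60):y+60,max(0,x-70):x+70];cv2.imwrite(f'pics/{n}2.png',cv2.resize(c,None,fx=5,fy=5,interpolation=cv2.INTER_CUBIC))
"
```

```text
t: 4.62
position: [542.3, -167.3, 32.6]
orientation: [[-0.349, 0.937, 0.001], [0.937, 0.349, -0.0], [-0.001, 0.001, -1.0]]
contact_force: [0.2, -0.2, 0.2]
grip_width: 85.3
[ 0.30538653 -0.65379095  2.55031333] 20.436127908724064
side [329. 186.]
```

View pics/side2.png

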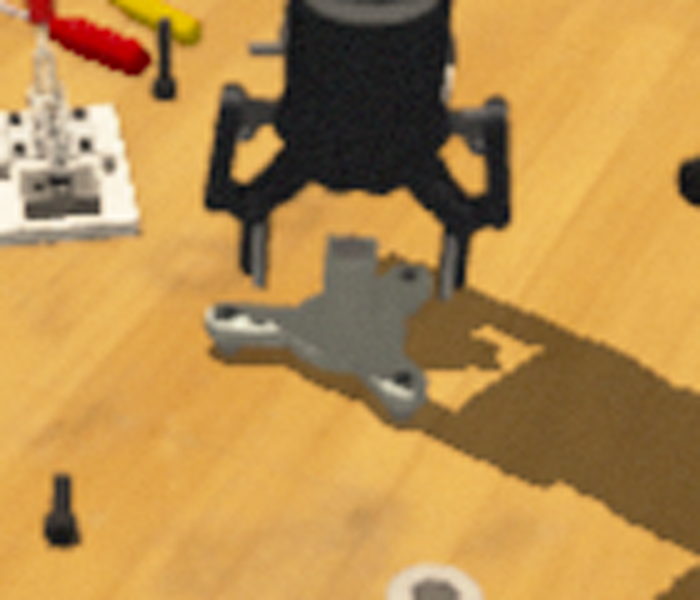

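```bash

python3 -m crank '[[[0,0,-0.02,0.07,0,0,0],[0,0,0,0,0,0,0],[0.4,0,0,0,0,0,0],[0.6,0,0,0,0,0,0],[0.8,0,0,0,0,0,0]]]' 40
python3 -m crank '[[[1,0,0,0,0,0,0],[1,0,0,0,0,0,0],[1,0,0,0,0,0,0],[1,0,0,0,0,0,0],[1,0,0,0,0,0,0]]]' 70
python3 -m crank '[[[1,0,0,0,0,0,0],[1,0,0,0,0,0,0],[1,0,0,0,0,0,0]]]' 70

```

```text
t: 5.08
position: [541.4, -167.8, 29.9]
orientation: [[-0.349, 0.937, 0.0], [0.937, 0.349, -0.0], [-0.0, 0.0, -1.0]]
contact_force: [-0.4, 0.3, 0.1]
grip_width: 51.5
t: 5.5
position: [541.7, -167.8, 30.0]
orientation: [[-0.349, 0.937, 0.001], [0.937, 0.349, -0.0], [-0.001, 0.001, -1.0]]
contact_force: [0.4, 0.0, 3.7]
grip_width: 25.0
t: 5.75
position: [541.6, -167.8, 30.0]
orientation: [[-0.349, 0.937, 0.001], [0.937, 0.349, -0.0], [-0.0, 0.001, -1.0]]
contact_force: [0.1, -0.1, 4.6]
grip_width: 25.3
```

```bash

python3 -m crank '[[[1,0,0,-0.1,0,0,0],[1,0,0,-0.3,0,0,0],[1,0,0,-0.6,0,0,0],[1,0,0,-0.8,0,0,0],[1,0,0,-0.8,0,0,0]]]'
python3 -m crank '[[[1,0,0,-0.4,0,0,0],[1,0,0,0,0,0,0],[1,0,0,0,0,0,0],[1,0,0,0,0,0,0]]]'
python3 -c "
from h import *
s=sense();print(s['wrist_torque'],s['contact_force'])
for n in('side',):
  i=get_image(n)[:,:,::-1]
  u=proj(n,s['position']).round();print(n,u)
  x,y=u.astype(int);c=i[max(0,y-60):y+60,max(0,x-70):x+70];cv2.imwrite(f'pics/{n}3.png',cv2.resize(c,None,fx=5,fy=5,interpolation=cv2.INTER_CUBIC))
"
```

```text
t: 6.17
position: [539.7, -167.2, 107.3]
orientation: [[-0.349, 0.937, -0.004], [0.937, 0.349, 0.002], [0.003, -0.004, -1.0]]
contact_force: [1.0, -1.0, -4.9]
grip_width: 25.3
t: 6.5
position: [539.9, -167.2, 118.2]
orientation: [[-0.349, 0.937, -0.003], [0.937, 0.349, 0.001], [0.002, -0.003, -1.0]]
contact_force: [-0.4, 0.3, -4.9]
grip_width: 25.4
[0.01818266 0.00401019 0.03611533] [-0.39089306  0.33732113 -4.89847803]
side [332. 157.]
```

View pics/side3.png

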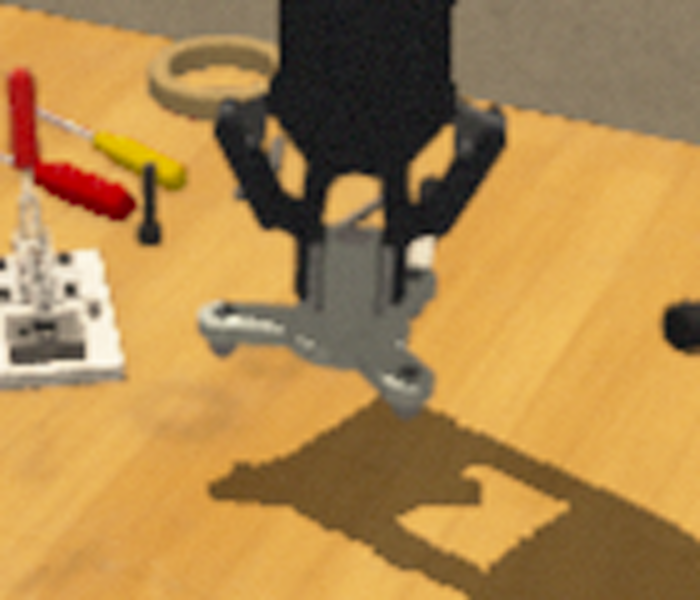

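```bash
python3 - <<'E'
from h import *
np.set_printoptions(precision=2,suppress=True)
f=lambda X,Y:((X+.5)/4-.5+100,(Y+.5)/4-.5+165)
c=np.array([505.7,206.6]);a=np.radians(-1.36);R=np.array([[np.cos(a),-np.sin(a)],[np.sin(a),np.cos(a)]])
for sh in(0,3):
  for n,uv,z in(("cone",(280,103),45+sh),("flat",(333,324),35.2+sh),("groove",(133,283),45+sh),("pin",(245,230),51+sh)):
    print(sh,n,(onz("top",f(*uv),z)[:2]-c)@R)
# seat plate rim: side view corrected
g=lambda X,Y:((X+.5)/5-.5+200,(Y+.5)/5-.5+255)
for z in(45,48,51): print("side cone",z,onz("side",g(193,115),z)-onz("side",(267,302),24.5)*0, )
su=[[210.76,308.37],[250.83,262.05],[283,344.16],[317.77,289.91]]
cs=np.mean([onz("side",u,24.5)[:2] for u in su],0);print(cs)
for z in(44,45,46,47,48,50): print(z,(onz("side",g(193,115),z)[:2]-cs)@R,(onz("side",g(462,148),z-9.8)[:2]-cs)@R)
E
```

```text
0 cone [60.94 -1.34]
0 flat [-30.51 -46.03]
0 groove [-31.27  42.24]
0 pin [ 0.49 -1.66]
3 cone [60.25 -2.1 ]
3 flat [-30.88 -46.63]
3 groove [-31.63  41.32]
3 pin [ 0.01 -2.43]
side cone 45 [568.78 203.62  45.  ]
side cone 48 [567.03 205.71  48.  ]
side cone 51 [565.29 207.8   51.  ]
[506.62 209.86]
44 [62.88 -5.44] [-30.47 -47.6 ]
45 [62.29 -4.76] [-30.89 -46.86]
46 [61.69 -4.08] [-31.31 -46.11]
47 [61.09 -3.4 ] [-31.74 -45.37]
48 [60.49 -2.72] [-32.16 -44.63]
50 [59.3  -1.35] [-33.   -43.14]
```

```bash

python3 -m crank '[[[1,0,0,-0.2,0,0,0.9],[1,0,0,0,0,0,0.9],[1,0,0,0,0,0,0.9],[1,0,0,0,0,0,0.9],[1,0,0,0,0,0,0.76]]]' >/dev/null
python3 -m crank '[[[1,0.3,0,0,0,0,0],[1,0.6,-0.1,0,0,0,0],[1,0.9,-0.1,0,0,0,0],[1,1,-0.1,0,0,0,0],[1,1,-0.1,0,0,0,0]]]' >/dev/null
python3 -m crank '[[[1,1,-0.1,0,0,0,0],[1,1,-0.1,0,0,0,0],[1,1,-0.1,0,0,0,0],[1,1,-0.1,0,0,0,0],[1,1,-0.1,0,0,0,0]]]' >/dev/null
python3 -m crank '[[[1,1,-0.1,0,0,0,0],[1,0.9,-0.1,0,0,0,0],[1,0.6,-0.1,0,0,0,0],[1,0.4,-0.1,0,0,0,0],[1,0.2,0,0,0,0,0]]]' >/dev/null
python3 -m crank '[[[1,0,0,0,0,0,0],[1,0,0,0,0,0,0],[1,0,0,0,0,0,0]]]'
python3 -c "
from h import *
s=sense();R=s['orientation'];print(R.T@(np.array([505.9,204.9,100])-s['position'])/30,np.degrees(np.arctan2(R[1,1],R[0,1])))
for n in('side','top'):
  i=get_image(n)[:,:,::-1];cv2.imwrite(f'pics/{n}4r.png',i)
  u=proj(n,s['position']).round();print(n,u)
  x,y=u.astype(int);y+=20;c=i[max(0,y-70):y+70,max(0,x-90):x+90];cv2.imwrite(f'pics/{n}4.png',cv2.resize(c,None,fx=4,fy=4,interpolation=cv2.INTER_CUBIC))
"
```

```text
t: 8.47
position: [511.0, 189.1, 125.5]
orientation: [[0.025, 1.0, -0.0], [1.0, -0.025, -0.001], [-0.001, -0.0, -1.0]]
contact_force: [0.4, 0.3, -5.5]
grip_width: 25.2
[ 0.52397231 -0.18145851  0.85051978] -1.4257909950468652
side [266. 252.]
top [161. 212.]
```

View pics/side4.png

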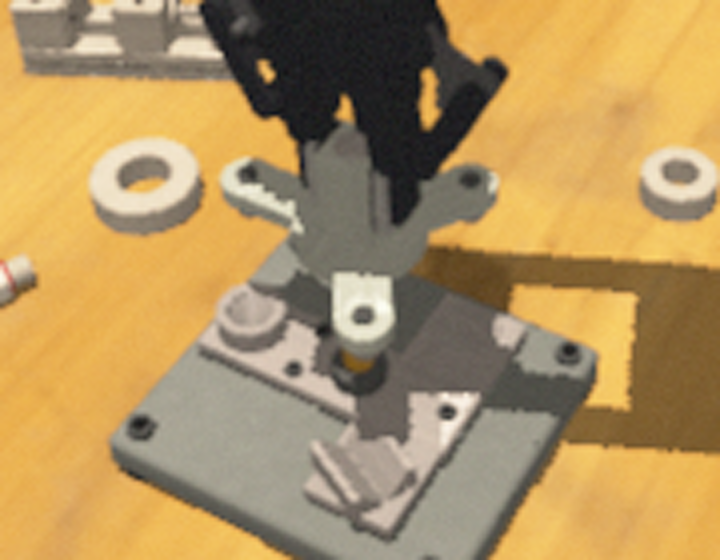

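View pics/top4.png

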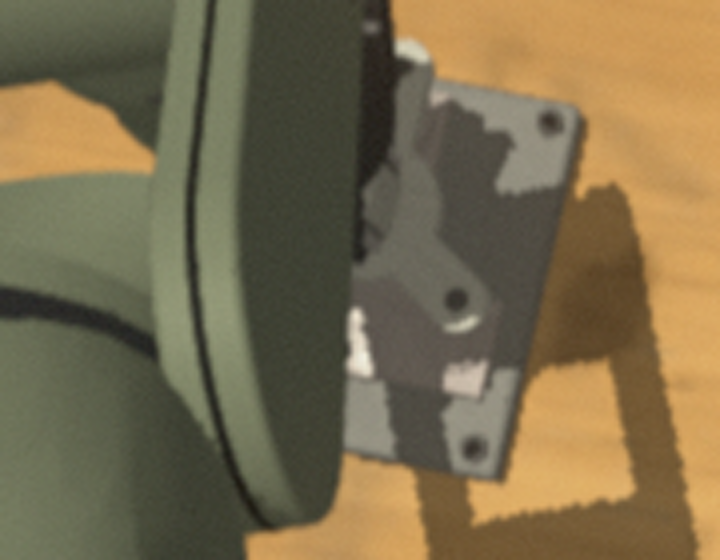

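```bash
python3 - <<'E'
from h import *
np.set_printoptions(precision=2,suppress=True)
s=sense();p=s['position'];R=s['orientation'];zt=p[2]-30+24
i=cv2.imread("pics/side4r.png");t=cv2.imread("pics/top4r.png")
x0,y0=266-90,252+20-70
g=[(249,175),(472,180),(362,315)]
u=[dark(i,round(a/4+x0),round(b/4+y0),r=3) for a,b in g];print(np.array(u))
P=[onz("side",x,zt)[:2] for x in u]
# side: left = cone arm(+x), right= flat (-30,-45), front= groove
c,a,e=kab([(60,0),(-30,-45),(-30,45)],P);print("side stage centre",c,a,e,"TCP",p[:2])
cs=np.array([506.62,209.86]);print("rel base (side)",c-cs)
x0,y0=161-90,212+20-70
ut=dark(t,round(457/4+x0),round(298/4+y0),r=3);q=onz("top",ut,zt)[:2]
th=np.radians(-1.42);Rm=np.array([[np.cos(th),-np.sin(th)],[np.sin(th),np.cos(th)]])
ct=q-Rm@[-30,-45];print("top centre",ct,"rel base(top)",ct-[505.7,206.6], "TCP rel",p[:2]-ct)
E
```

```text
[[238.09 244.84]
 [293.15 246.52]
 [266.34 280.58]]
side stage centre [509.6  193.36] -2.0042050085043197 [0.8  0.82 0.51] TCP [511.11 189.05]
rel base (side) [  2.98 -16.5 ]
top centre [509.66 189.42] rel base(top) [  3.96 -17.18] TCP rel [ 1.45 -0.37]
```

```bash

python3 -m crank '[[[1,0.3,-0.1,0,0,0,0],[1,0.2,-0.03,0,0,0,0],[1,0,0,0.3,0,0,0],[1,0,0,0.5,0,0,0],[1,0,0,0.3,0,0,0]]]' >/dev/null
python3 -m crank '[[[1,0,0,0.1,0,0,0],[1,0,0,0,0,0,0],[1,0,0,0,0,0,0]]]'
python3 -c "
from h import *
s=sense();R=s['orientation'];print(s['position'],s['wrist_torque'])
for n in('side','top'):
  i=get_image(n)[:,:,::-1];cv2.imwrite(f'pics/{n}5r.png',i)
  u=proj(n,s['position']).round();print(n,u)
  x,y=u.astype(int);y+=20;c=i[max(0,y-70):y+70,max(0,x-90):x+90];cv2.imwrite(f'pics/{n}5.png',cv2.resize(c,None,fx=4,fy=4,interpolation=cv2.INTER_CUBIC))
"
```

```text
t: 9.23
position: [507.6, 205.3, 89.6]
orientation: [[0.024, 1.0, -0.0], [1.0, -0.024, 0.0], [0.0, -0.0, -1.0]]
contact_force: [-0.4, 0.7, -5.1]
grip_width: 25.1
[507.59104164 205.29209155  89.64266103] [-0.05695179 -0.07785322 -0.01919321]
side [264. 273.]
top [156. 217.]
```

View pics/side5.png

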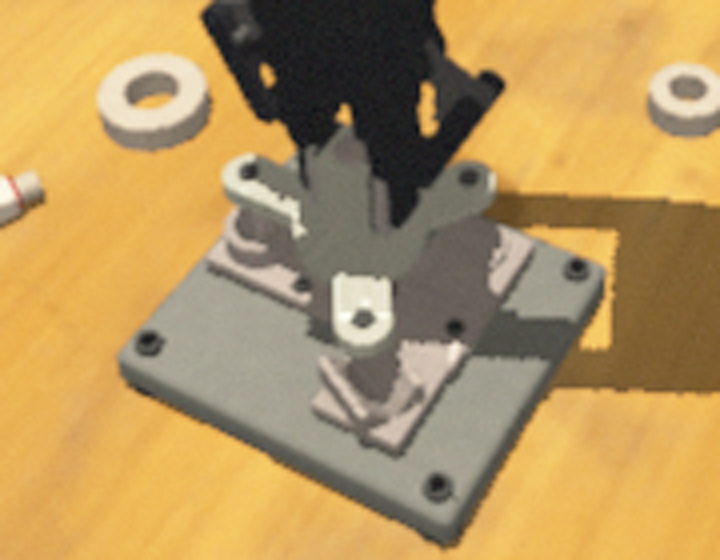

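View pics/top5.png

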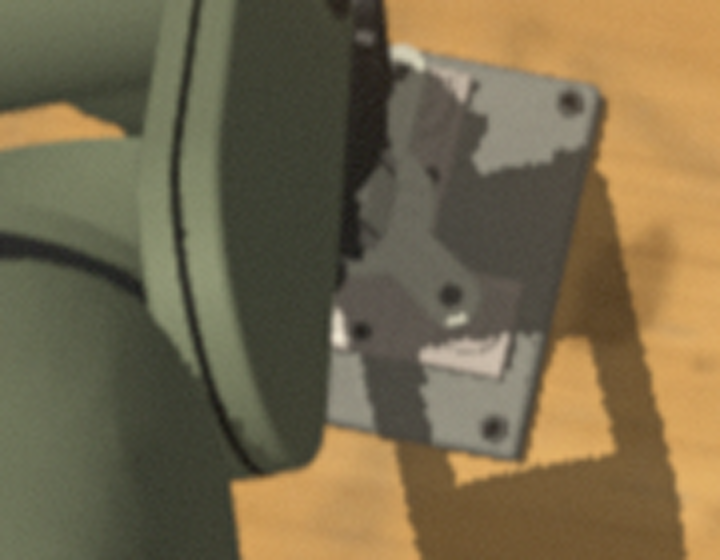

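```bash
python3 - <<'E'
from h import *
np.set_printoptions(precision=2,suppress=True)
s=sense();p=s['position'];R=s['orientation'];zt=p[2]-30+24
i=cv2.imread("pics/side5r.png");t=cv2.imread("pics/top5r.png")
x0,y0=264-90,273+20-70
u=[dark(i,round(a/4+x0),round(b/4+y0),r=3) for a,b in [(249,172),(468,177),(364,319)]]
P=[onz("side",x,zt)[:2] for x in u]
c,a,e=kab([(60,0),(-30,-45),(-30,45)],P);print("side",c,a,e,"TCP",p[:2]);print("rel base",c-[506.62,209.86])
x0,y0=156-90,217+20-70
ut=dark(t,round(451/4+x0),round(295/4+y0),r=3);q=onz("top",ut,zt)[:2]
th=np.radians(-1.4);Rm=np.array([[np.cos(th),-np.sin(th)],[np.sin(th),np.cos(th)]])
ct=q-Rm@[-30,-45];print("top",ct,"rel base",ct-[505.7,206.6])
E
```

```text
side [505.84 210.01] -1.686053510713765 [1.19 1.05 0.24] TCP [507.98 205.4 ]
rel base [-0.78  0.15]
top [506.48 205.59] rel base [ 0.78 -1.01]
```

```bash

python3 -m crank '[[[1,-0.03,0,0.1,0,0,0],[1,0,0,0.1,0,0,0],[1,0,0,0.05,0,0,0],[1,0,0,0,0,0,0]]]' | grep -E 'pos|con'
python3 -m crank '[[[1,0,0,0.05,0,0,0],[1,0,0,0.03,0,0,0],[1,0,0,0,0,0,0]]]'| grep -E 'pos|con'
python3 -m crank '[[[1,0,0,0.05,0,0,0],[1,0,0,0,0,0,0]]]'| grep -E 'pos|con'
python3 -m crank '[[[1,0,0,0.03,0,0,0],[1,0,0,0,0,0,0]]]'| grep -E 'pos|con'
```

```text
position: [507.1, 204.2, 81.8]
contact_force: [0.2, 0.4, -5.8]
position: [507.3, 204.3, 79.6]
contact_force: [-0.6, -1.3, -5.7]
position: [507.3, 204.3, 78.1]
contact_force: [-0.5, 0.1, -5.4]
position: [507.4, 204.3, 77.3]
contact_force: [-0.5, -0.8, -5.1]
```

```bash

python3 -m crank '[[[1,0,0,0.03,0,0,0],[1,0,0,0,0,0,0]]]'| grep -E 'pos|con'
python3 -m crank '[[[1,0,0,0.03,0,0,0],[1,0,0,0,0,0,0]]]'| grep -E 'pos|con'
python3 -m crank '[[[1,0,0,0.03,0,0,0],[1,0,0,0,0,0,0]]]'| grep -E 'pos|con'
```

```text
position: [507.4, 204.3, 76.4]
contact_force: [0.5, -0.5, -5.4]
position: [507.3, 204.3, 75.5]
contact_force: [-0.1, -1.1, -4.2]
position: [507.3, 204.3, 74.6]
contact_force: [-0.5, 0.3, -5.3]
```

```bash

python3 -m crank '[[[1,0,0,0.03,0,0,0],[1,0,0,0,0,0,0]]]'| grep -E 'pos|con'
python3 -m crank '[[[1,0,0,0.03,0,0,0],[1,0,0,0,0,0,0]]]'| grep -E 'pos|con'
```

```text
position: [507.3, 204.3, 73.7]
contact_force: [-0.0, -1.0, -4.3]
position: [507.5, 204.4, 73.2]
contact_force: [-1.2, 0.7, -2.0]
```

```bash

python3 -m crank '[[[1,0,0,0.02,0,0,0],[1,0,0,0,0,0,0]]]'| grep -E 'pos|con'

```

```text
position: [507.7, 204.4, 73.0]
contact_force: [-1.8, -0.7, 1.0]
```

```bash

python3 -m crank '[[[1,0,0,0.02,0,0,0],[1,0,0,0,0,0,0]]]'| grep -E 'pos|con'
python3 -m crank '[[[1,0,0,0.01,0,0,0],[1,0,0,0,0,0,0]]]'| grep -E 'pos|con'
python3 -c "
from h import *
print(sense()['wrist_torque'],sense()['contact_force'])"
```

```text
position: [507.8, 204.5, 72.3]
contact_force: [-1.6, -0.4, 2.8]
position: [507.7, 204.5, 71.7]
contact_force: [-0.9, -0.3, 3.6]
[-0.07432783  0.21754909 -0.04019476] [-0.92501072 -0.3485882   3.55343412]
```

```bash

python3 -m crank '[[[1,0,0,0.02,0,0,0],[1,0,0,0,0,0,0]]]'| grep -E 'pos|con'
python3 -m crank '[[[1,0,0,0.02,0,0,0],[1,0,0,0,0,0,0]]]'| grep -E 'pos|con'
```

```text
position: [507.7, 204.4, 70.9]
contact_force: [-1.3, -0.2, 3.9]
position: [507.7, 204.5, 70.3]
contact_force: [-0.8, -0.3, 4.1]
```

```bash

python3 -m crank '[[[1,0,0,0.02,0,0,0],[1,0,0,0,0,0,0]]]'| grep -E 'pos|con'

```

```text
position: [507.6, 204.5, 69.9]
contact_force: [-1.6, 0.2, 5.5]
```

```bash

python3 -m crank '[[[1,0,0,0.02,0,0,0],[1,0,0,0,0,0,0]]]'| grep -E 'pos|con'

```

```text
position: [507.4, 204.7, 69.7]
contact_force: [-4.0, 0.5, 7.5]
```

```bash

python3 -m crank '[[[1,0,-0.03,0,0,0,0],[1,0,-0.01,0,0,0,0],[1,0,0,0,0,0,0]]]'| grep -E 'pos|con'

```

```text
position: [507.2, 204.7, 69.5]
contact_force: [0.0, 0.2, 5.3]
```

```bash

python3 -m crank '[[[1,0,0,0.01,0,0,0],[1,0,0,0,0,0,0]]]'| grep -E 'pos|con'; python3 -c "
from h import *
print(sense()['wrist_torque'])"

```

```text
position: [507.0, 204.8, 69.2]
contact_force: [-0.2, 0.9, 6.3]
[ 0.08544174 -0.12353575  0.08323446]
```

```bash

python3 -m crank '[[[1,0,0,0.01,0,0,0],[1,0,0,0,0,0,0]]]'| grep -E 'pos|con'
python3 -m crank '[[[1,0,0,-0.02,0,0,0],[1,0,0,0,0,0,0],[1,0,0,0,0,0,0]]]' 20| grep -E 'pos|con|wid'
python3 -m crank '[[[0.6,0,0,0,0,0,0],[0.5,0,0,0,0,0,0],[0.4,0,0,0,0,0,0],[0.2,0,0,0,0,0,0],[0,0,0,0,0,0,0]]]'
python3 -m crank '[[[0,0,0,0,0,0,0],[0,0,0,0,0,0,0],[0,0,0,0,0,0,0]]]'
python3 -c "
from h import *
s=sense();R=s['orientation'];print(s['position'],s['wrist_torque'])
for n in('side','top'):
  i=get_image(n)[:,:,::-1];cv2.imwrite(f'pics/{n}6r.png',i)
  u=proj(n,s['position']).round();print(n,u)
  x,y=u.astype(int);y+=20;c=i[max(0,y-70):y+70,max(0,x-90):x+90];cv2.imwrite(f'pics/{n}6.png',cv2.resize(c,None,fx=4,fy=4,interpolation=cv2.INTER_CUBIC))
"
```

```text
position: [506.9, 204.8, 69.1]
contact_force: [-0.5, 1.0, 7.8]
position: [506.7, 204.7, 69.2]
contact_force: [-0.1, 0.6, 4.5]
grip_width: 25.3
t: 13.5
position: [505.9, 204.2, 68.7]
orientation: [[0.024, 1.0, -0.001], [1.0, -0.024, -0.0], [-0.0, -0.001, -1.0]]
contact_force: [0.1, 0.7, 1.2]
grip_width: 73.6
t: 13.75
position: [506.2, 204.3, 69.0]
orientation: [[0.024, 1.0, -0.0], [1.0, -0.024, 0.0], [0.0, -0.0, -1.0]]
contact_force: [0.1, 0.5, -0.2]
grip_width: 85.4
[506.19655607 204.34542779  69.020553  ] [-0.0229625  -0.00572949 -0.02376842]
side [266. 281.]
top [159. 220.]
```

View pics/side6.png

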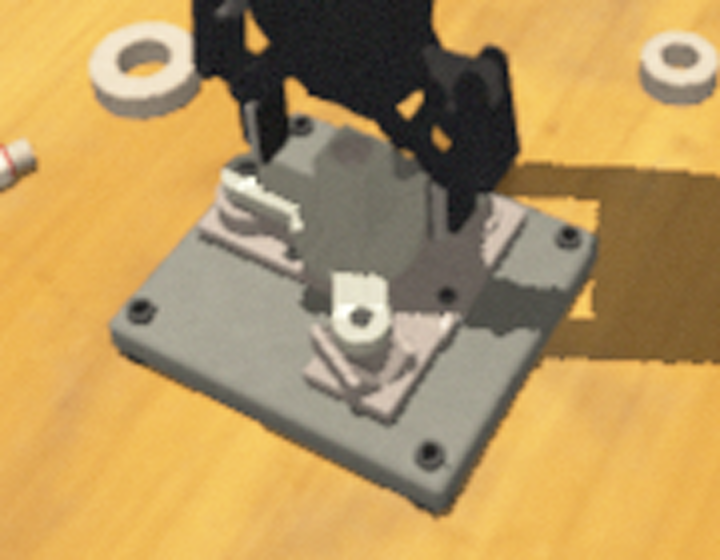

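```bash

python3 -m crank '[[[0,0,0,-0.2,0,0,0],[0,0,0,-0.6,0,0,0],[0,0,0,-0.8,0,0,0],[0,0,0,-0.6,0,0,0],[0.5,0,0,0,0,0,0]]]' >/dev/null
python3 -m crank '[[[1,0,0,0,0,0,0],[1,0,0,0,0,0,0],[1,0,0,0,0,0,0],[1,0,0,0,0,0,0],[1,0,0,0,0,0,0]]]' 60 >/dev/null
python3 -m crank '[[[1,0,0,0,0,0,0],[1,0,0,0,0,0,0],[1,0,0,0,0,0,0],[1,0,0,0,0,0,0]]]'
python3 -c "
from h import *
s=sense();R=s['orientation'];print(s['position'],s['wrist_torque'])
for n in('side','top'):
  i=get_image(n)[:,:,::-1];cv2.imwrite(f'pics/{n}7r.png',i)
  u=proj(n,s['position']).round();print(n,u)
  x,y=u.astype(int);y+=20;c=i[max(0,y-70):y+70,max(0,x-90):x+90];cv2.imwrite(f'pics/{n}7.png',cv2.resize(c,None,fx=4,fy=4,interpolation=cv2.INTER_CUBIC))
"
```

```text
t: 15.02
position: [506.2, 204.3, 134.9]
orientation: [[0.024, 1.0, -0.0], [1.0, -0.024, 0.0], [0.0, -0.0, -1.0]]
contact_force: [0.3, 0.4, 0.6]
grip_width: 0.1
[506.19503361 204.34764264 134.92135417] [-0.01534426  0.00766524 -0.03422104]
side [264. 255.]
top [150. 211.]
```

View pics/side7.png

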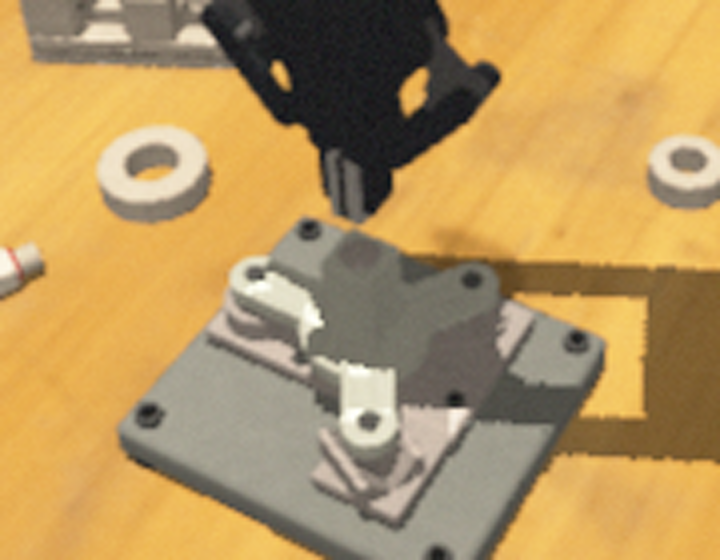

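View pics/top7.png

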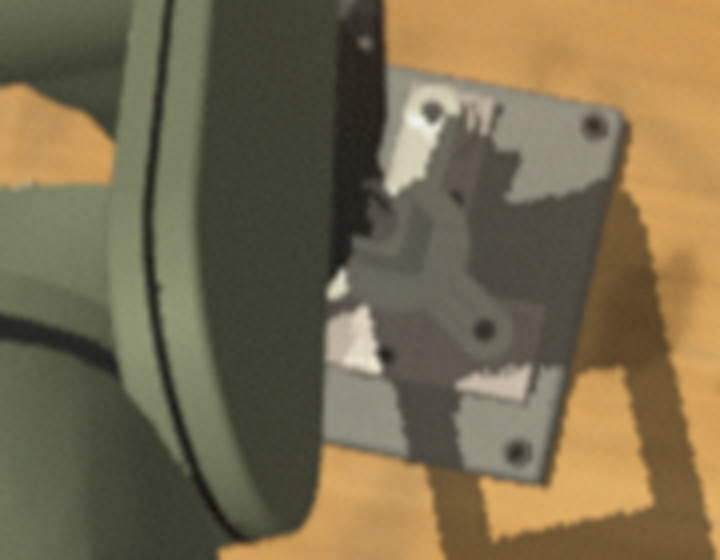

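```bash
python3 -c "
from h import *
a=proj('side',[506.2,204.3,134.9])
for z in(112,110):
  print(proj('side',[506.2,204.3,z])-a,proj('side',[507.2,204.3,z])-a,proj('side',[506.2,205.3,z])-a)
np.set_printoptions(precision=2,suppress=True)
i=cv2.imread('pics/side7r.png');x0,y0=264-90,255+20-70
u=[dark(i,round(a/4+x0),round(b/4+y0),r=3) for a,b in [(256,273),(471,279),(369,422)]]
P=[onz('side',x,62)[:2] for x in u]
print(kab([(60,0),(-30,-45),(-30,45)],P))
"
```

```text
[0.73644328 9.40224649] [0.2386253  9.20796661] [0.43974721 9.78028308]
[ 0.79926086 10.20424499] [ 0.30233986 10.00987704] [ 0.50318482 10.5823827 ]
(array([506.02, 207.93]), np.float64(-1.8407815622977048), array([0.53, 0.64, 0.52]))
```

```bash

python3 -m crank '[[[1,0,0.01,0.2,0,0,0],[1,0,0,0.2,0,0,0],[1,0,0,0.15,0,0,0],[1,0,0,0,0,0,0],[1,0,0,0,0,0,0]]]'| grep -E 'pos|con'
python3 -m crank '[[[1,0,0,0.05,0,0,0],[1,0,0,0,0,0,0]]]'| grep -E 'pos|con'
python3 -m crank '[[[1,0,0,0.03,0,0,0],[1,0,0,0,0,0,0]]]'| grep -E 'pos|con'
```

```text
position: [506.2, 204.2, 117.9]
contact_force: [-0.3, 0.4, 0.7]
position: [506.5, 204.3, 116.9]
contact_force: [0.2, 1.0, -0.1]
position: [506.5, 204.4, 116.1]
contact_force: [-0.8, 0.3, -0.1]
```

```bash

python3 -m crank '[[[1,0,0,0.03,0,0,0],[1,0,0,0,0,0,0]]]'| grep -E 'pos|con'
```

```text
position: [506.5, 204.3, 115.1]
contact_force: [0.3, -0.2, -0.3]
```

```bash

python3 -m crank '[[[1,0,0,0.02,0,0,0],[1,0,0,0,0,0,0]]]'| grep -E 'pos|con'
```

```text
position: [506.5, 204.3, 114.6]
contact_force: [-1.2, 0.5, 0.3]
```

```bash

python3 -m crank '[[[1,0,0,0.02,0,0,0],[1,0,0,0,0,0,0]]]'| grep -E 'pos|con'
```

```text
position: [506.5, 204.3, 113.9]
contact_force: [-0.1, 0.3, -0.1]
```

```bash

python3 -m crank '[[[1,0,0,0.02,0,0,0],[1,0,0,0,0,0,0]]]'| grep -E 'pos|con'
```

```text
position: [506.5, 204.3, 113.3]
contact_force: [0.3, -0.2, -0.4]
```

```bash

python3 -m crank '[[[1,0,0,0.02,0,0,0],[1,0,0,0,0,0,0]]]'| grep -E 'pos|con'
```

```text
position: [506.5, 204.3, 112.7]
contact_force: [-0.4, 0.9, 0.0]
```

```bash

python3 -m crank '[[[1,0,0,0.01,0,0,0],[1,0,0,0,0,0,0]]]'| grep -E 'pos|con'
```

```text
position: [506.5, 204.4, 112.5]
contact_force: [0.3, -0.0, 0.5]
```

```bash

python3 -m crank '[[[1,0,0,0.01,0,0,0],[1,0,0,0,0,0,0]]]'| grep -E 'pos|con'
```

```text
position: [506.5, 204.3, 112.2]
contact_force: [0.1, -0.6, 0.3]
```

```bash

python3 -m crank '[[[1,0,0,0.01,0,0,0],[1,0,0,0,0,0,0]]]'| grep -E 'pos|con'
```

```text
position: [506.6, 204.4, 112.0]
contact_force: [-0.6, 0.3, 0.7]
```

```bash

python3 -m crank '[[[1,0,0,0.01,0,0,0],[1,0,0,0,0,0,0]]]'| grep -E 'pos|con'
```

```text
position: [506.7, 204.4, 111.8]
contact_force: [0.1, 0.4, 1.6]
```

```bash

python3 -m crank '[[[1,0,0,0.01,0,0,0],[1,0,0,0,0,0,0]]]'| grep -E 'pos|con'
```

```text
position: [506.7, 204.4, 111.7]
contact_force: [-0.4, 0.6, 3.6]
```

```bash

python3 -m crank '[[[1,0,0,0.01,0,0,0],[1,0,0,0,0,0,0]]]'| grep -E 'pos|con'
```

```text
position: [506.8, 204.5, 111.6]
contact_force: [-0.9, -0.2, 7.1]
```

```bash

python3 -m crank '[[[1,0,0,0.005,0,0,0],[1,0,0,0,0,0,0]]]'| grep -E 'pos|con'
```

```text
position: [506.8, 204.5, 111.5]
contact_force: [-1.4, 0.5, 6.2]
```

```bash

python3 -m crank '[[[1,0,0,0.005,0,0,0],[1,0,0,0,0,0,0]]]'| grep -E 'pos|con'
```

```text
position: [506.8, 204.5, 111.5]
contact_force: [-1.4, 0.1, 7.6]
```

```bash

python3 -m crank '[[[1,0,0,0,0,0,0],[1,0,0,0,0,0,0]]]'| grep -E 'pos|con'
```

```text
position: [506.8, 204.5, 111.5]
contact_force: [-1.2, -1.2, 6.8]
```

```bash

python3 -m crank '[[[1,0,0,0.005,0,0,0],[1,0,0,0,0,0,0]]]'| grep -E 'pos|con'
```

```text
position: [506.8, 204.5, 111.5]
contact_force: [-1.7, -0.3, 7.0]
```

```bash

python3 -m crank '[[[1,0,0,0.005,0,0,0],[1,0,0,0,0,0,0]]]'| grep -E 'pos|con'
```

```text
position: [506.8, 204.6, 111.4]
contact_force: [-1.4, 0.1, 7.2]
```

```bash

python3 -m crank '[[[1,0,0,0.005,0,0,0],[1,0,0,0,0,0,0]]]'| grep -E 'pos|con'
python3 - <<'E'
from h import *
i=get_image('side')[:,:,::-1];cv2.imwrite('pics/side8r.png',i);cv2.imwrite('pics/side8.png',cv2.resize(i[225:345,190:350],None,fx=5,fy=5,interpolation=cv2.INTER_CUBIC))
E
```

```text
position: [506.8, 204.6, 111.4]
contact_force: [-0.6, -0.3, 8.5]
```

View pics/side8.png

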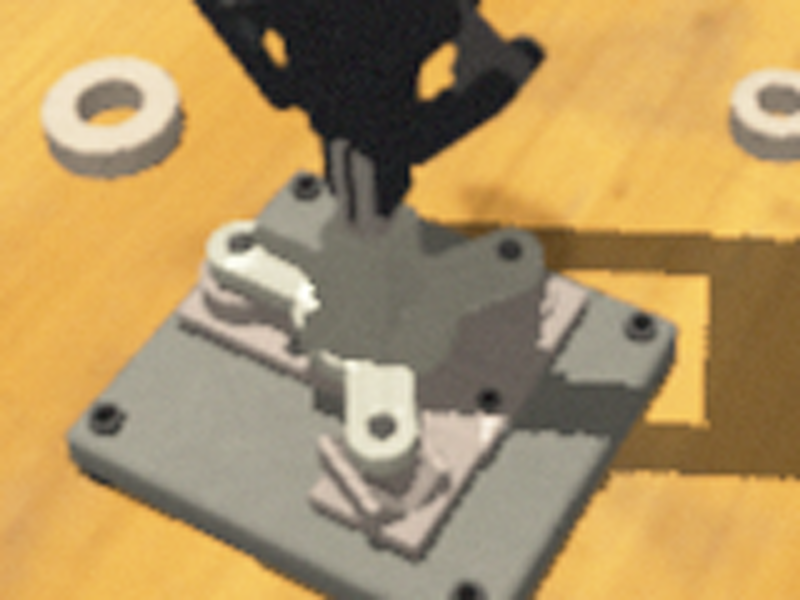

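```bash
cat > m.py <<'E'
from h import *
s=sense();print(s['t'].__round__(2),s['position'].round(2),s['contact_force'].round(2),s['wrist_torque'].round(3))
E
python3 -m crank '[[[1,0,0,0.005,0,0,0],[1,0,0,0,0,0,0]]]'>/dev/null; python3 m.py
python3 -m crank '[[[1,0,0,0.005,0,0,0],[1,0,0,0,0,0,0]]]'>/dev/null; python3 m.py
```

```text
18.92 [506.8  204.64 111.34] [-1.1  -0.16  8.58] [-0.027  0.337  0.052]
19.08 [506.78 204.67 111.27] [-1.96 -0.86  9.45] [-0.043  0.401  0.007]
```

```bash
cd .;
python3 -m crank '[[[1,0,0,0.005,0,0,0],[1,0,0,0,0,0,0]]]'>/dev/null; python3 m.py
python3 -m crank '[[[1,0,0,0,0,0,0]]]'>/dev/null; python3 m.py
```

```text
19.25 [506.83 204.67 111.27] [-2.16 -0.54 10.59] [-0.059  0.442  0.035]
19.33 [506.82 204.65 111.27] [-2.63  0.36  9.93] [-0.003  0.43  -0.034]
```

```bash
cd .;
python3 -m crank '[[[1,0,-0.015,0,0,0,0],[1,0,0,0,0,0,0]]]'>/dev/null; python3 m.py
python3 -m crank '[[[1,0,-0.015,0,0,0,0],[1,0,0,0,0,0,0]]]'>/dev/null; python3 m.py
python3 -m crank '[[[1,0,-0.015,0,0,0,0],[1,0,0,0,0,0,0]]]'>/dev/null; python3 m.py
```

```text
19.5 [506.75 204.69 111.28] [-2.19 -0.58  9.02] [-0.037  0.264 -0.01 ]
19.67 [506.66 204.73 111.3 ] [-0.65 -0.2   9.17] [-0.094  0.06   0.03 ]
19.83 [506.58 204.76 111.31] [-0.13 -0.04  8.1 ] [-0.052  0.01  -0.018]
```

```bash
cd .;
python3 -m crank '[[[1,0,0,0.005,0,0,0],[1,0,0,0,0,0,0]]]'>/dev/null; python3 m.py
python3 -m crank '[[[1,0,0,0.005,0,0,0],[1,0,0,0,0,0,0]]]'>/dev/null; python3 m.py
python3 -m crank '[[[1,0,0,0.005,0,0,0],[1,0,0,0,0,0,0]]]'>/dev/null; python3 m.py
```

```text
20.0 [506.61 204.76 111.27] [0.12 0.21 9.3 ] [-0.096 -0.004  0.011]
20.17 [506.64 204.77 111.27] [ 0.34 -1.02 10.29] [-0.107  0.01  -0.003]
20.33 [506.63 204.8  111.22] [-0.08 -0.55 10.88] [-0.13   0.1    0.015]
```

```bash
cd .;
python3 -m crank '[[[1,0,0,0.005,0,0,0],[1,0,0,0,0,0,0]]]'>/dev/null; python3 m.py
python3 -m crank '[[[1,0,0,0.005,0,0,0],[1,0,0,0,0,0,0]]]'>/dev/null; python3 m.py
python3 - <<'E'
from h import *
np.set_printoptions(precision=2,suppress=True)
i=get_image('side')[:,:,::-1];cv2.imwrite('pics/side9r.png',i)
for f in('side7r','side8r','side9r'):
    i=cv2.imread(f'pics/{f}.png')
    print(f,[dark(i,a,b,r=3) for a,b in[(238,273),(292,275),(266,310)]])
E
```

```text
20.5 [506.63 204.8  111.2 ] [ 0.03 -0.71 11.38] [-0.116  0.098  0.001]
20.67 [506.66 204.8  111.18] [-1.28 -0.37 12.28] [-0.074  0.103  0.012]
side7r [array([238.07, 272.69]), array([291.49, 274.65]), array([265.82, 309.9 ])]
side8r [array([238.46, 272.85]), array([291.52, 274.69]), array([265.99, 309.93])]
side9r [array([238.39, 273.02]), array([291.5 , 274.88]), array([265.9 , 310.16])]
```

```bash
cd .;
python3 - <<'E'
from h import *
np.set_printoptions(precision=2,suppress=True)
M=np.array([(60,0),(-30,-45),(-30,45)],float)
def run(f,g,zt):
    i=cv2.imread(f'pics/{f}.png');u=np.array([dark(i,a,b,r=3) for a,b in g])
    P=np.array([onz('side',x,zt)[:2] for x in u]);t,a,e=kab(M,P);a=np.radians(a)
    R=np.array([[np.cos(a),-np.sin(a)],[np.sin(a),np.cos(a)]]);Q=M@R.T+t
    pr=np.array([proj('side',[*q,zt]) for q in Q]);print(f,t,np.degrees(a),"pixel resid",(u-pr).tolist())
run('side4r',[(238,245),(293,247),(266,281)],119.5)
run('side5r',[(236,266),(291,267),(265,303)],83.6)
run('side7r',[(238,273),(292,275),(266,310)],62.3)
run('side9r',[(238,273),(292,275),(266,310)],62.3)
E
python3 m.py
```

```text
side4r [509.72 193.2 ] -2.037162022804674 pixel resid [[0.3868620640620293, -0.08262370375172168], [-0.37657189590214557, -0.13599474382422727], [-0.02079099943938445, 0.26397125189754433]]
side5r [506.19 209.51] -1.6860535107137586 pixel resid [[0.6069299847482341, 0.0299940709678026], [-0.5261366916392944, -0.12588866588475867], [-0.10845200239947417, 0.11411749847462715]]
side7r [505.87 208.15] -1.8407815622976942 pixel resid [[0.23131218132519393, -0.1506785478392203], [-0.35854019111576463, -0.014532612098435038], [0.14677628875460869, 0.199929865828949]]
side9r [505.32 208.57] -1.8351022169734985 pixel resid [[0.43806086457252036, -0.08488972275057449], [-0.5041176458799441, -0.04445756727875505], [0.06978713897734679, 0.15583272182237806]]
20.72 [506.62 204.8  111.15] [-0.38 -0.5  12.06] [-0.136  0.125 -0.041]
```

```bash
cd .;
python3 -m crank '[[[1,0,0,0.005,0,0,0],[1,0,0,0,0,0,0]]]'>/dev/null; python3 m.py
python3 -m crank '[[[1,0,0,0.005,0,0,0],[1,0,0,0,0,0,0]]]'>/dev/null; python3 m.py
python3 -m crank '[[[1,0,0,0,0,0,0],[1,0,0,0,0,0,0]]]'>/dev/null; python3 m.py
python3 -m crank '[[[1,0,0,0,0,0,0],[1,0,0,0,0,0,0]]]'>/dev/null; python3 m.py
```

```text
20.88 [506.66 204.81 111.15] [-0.42 -1.41 12.77] [-0.115  0.156  0.028]
21.05 [506.67 204.83 111.15] [-1.46 -0.29 13.28] [-0.141  0.221  0.078]
21.22 [506.66 204.83 111.12] [-1.3  -1.05 13.5 ] [-0.128  0.307 -0.015]
21.38 [506.69 204.83 111.13] [-1.63 -1.35 13.79] [-0.179  0.248 -0.012]
```

```bash
cd .;
python3 -m crank '[[[1,0,-0.015,0,0,0,0],[1,0,0,0,0,0,0],[1,0,0,0,0,0,0]]]'>/dev/null; python3 m.py
python3 -m crank '[[[1,0,0,0.002,0,0,0],[1,0,0,0,0,0,0],[1,0,0,0,0,0,0]]]'>/dev/null; python3 m.py
python3 -m crank '[[[1,0,0,0,0,0,0],[1,0,0,0,0,0,0],[1,0,0,0,0,0,0]]]'>/dev/null; python3 m.py
python3 -m crank '[[[1,0,0,0,0,0,0],[1,0,0,0,0,0,0],[1,0,0,0,0,0,0]]]'>/dev/null; python3 m.py
```

```text
21.63 [506.61 204.84 111.14] [-0.54 -0.97 13.21] [-0.171  0.025  0.009]
21.88 [506.64 204.84 111.13] [-0.71 -1.32 13.37] [-0.178  0.092 -0.012]
22.13 [506.63 204.85 111.12] [-1.2  -2.61 13.79] [-0.184  0.034 -0.008]
22.38 [506.64 204.85 111.15] [-0.48 -1.23 12.47] [-0.181  0.045  0.027]
```

```bash
cd .;
python3 -m crank '[[[1,-0.015,0,0.004,0,0,0],[1,0,0,0,0,0,0]]]'>/dev/null; python3 m.py
python3 -m crank '[[[1,-0.01,0,0.003,0,0,0],[1,0,0,0,0,0,0],[1,0,0,0,0,0,0]]]'>/dev/null; python3 m.py
python3 -m crank '[[[1,0,0,0,0,0,0],[1,0,0,0,0,0,0],[1,0,0,0,0,0,0]]]'>/dev/null; python3 m.py
python3 -m crank '[[[1,0,0,0,0,0,0],[1,0,0,0,0,0,0],[1,0,0,0,0,0,0]]]'>/dev/null; python3 m.py
python3 -m crank '[[[1,0,0,0,0,0,0],[1,0,0,0,0,0,0],[1,0,0,0,0,0,0],[1,0,0,0,0,0,0]]]'>/dev/null; python3 m.py
```

```text
22.55 [506.64 204.72 111.12] [-1.45  0.12 13.32] [ 0.047  0.112 -0.007]
22.8 [506.61 204.7  111.1 ] [-1.47 -0.14 14.05] [0.172 0.105 0.01 ]
23.05 [506.65 204.69 111.1 ] [-0.84  1.03 13.48] [ 0.152  0.193 -0.046]
23.3 [506.65 204.69 111.1 ] [-0.19  0.36 14.09] [ 0.078  0.207 -0.028]
23.63 [506.63 204.68 111.09] [-1.11  0.79 13.86] [ 0.164  0.191 -0.018]
```

```bash
cd .;
python3 -m crank '[[[1,0,0,-0.03,0,0,0],[1,0,0,-0.05,0,0,0],[1,0,0,-0.2,0,0,0],[1,0,0,-0.5,0,0,0],[1,0,0,-0.8,0,0,0]]]'>/dev/null
python3 -m crank '[[[1,0,0,-0.8,0,0,0],[1,0,0,-0.8,0,0,0],[1,-0.5,0,-0.3,0,0,0],[1,-1,0,0,0,0,0],[1,-1,0,0,0,0,0]]]'>/dev/null
python3 -m crank '[[[1,-1,0,0,0,0,0],[1,-1,0,0,0,0,0],[1,-1,0,0,0,0,0],[1,-1,0,0,0,0,0],[1,-1,0,0,0,0,0]]]'>/dev/null
python3 -m crank '[[[1,-0.5,0,0,0,0,0],[1,0,0,0,0,0,0],[1,0,0,0,0,0,0]]]'
python3 - <<'E'
from h import *
np.set_printoptions(precision=2,suppress=True)
for n in('side','top'):
    i=get_image(n)[:,:,::-1];cv2.imwrite(f'pics/{n}10r.png',i)
i=cv2.imread('pics/side10r.png')
cv2.imwrite('pics/side10.png',cv2.resize(i[225:345,190:350],None,fx=5,fy=5,interpolation=cv2.INTER_CUBIC))
print([dark(i,a,b,r=3) for a,b in[(238,273),(292,275),(266,310)]])
t=cv2.imread('pics/top10r.png');cv2.imwrite('pics/top10.png',cv2.resize(t[165:290,100:260],None,fx=4,fy=4,interpolation=cv2.INTER_CUBIC))
E
```

```text
t: 25.13
position: [498.4, -36.7, 212.5]
orientation: [[0.026, 1.0, -0.001], [1.0, -0.026, 0.001], [0.001, -0.001, -1.0]]
contact_force: [0.2, 1.0, 1.1]
grip_width: 0.2
[array([237.39, 273.39]), array([291.53, 274.69]), array([265.86, 310.09])]
```

View pics/side10.png

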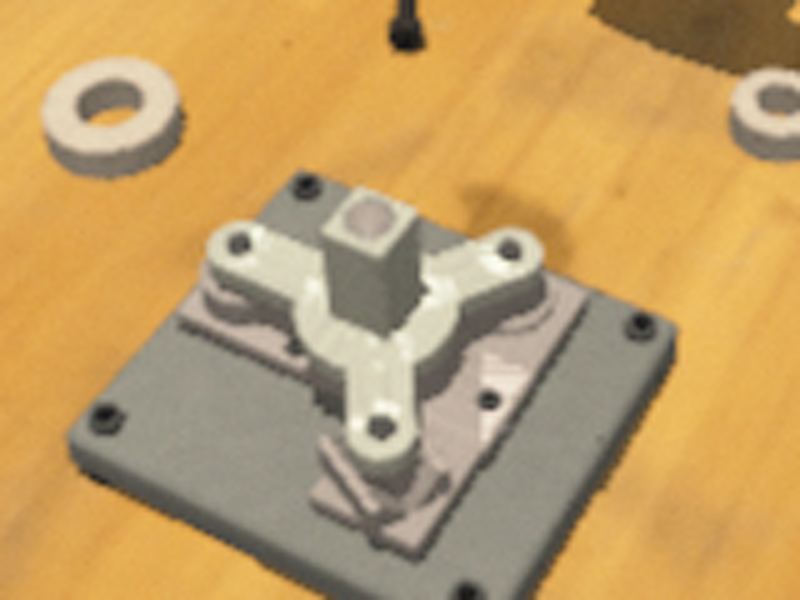

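View pics/top10.png

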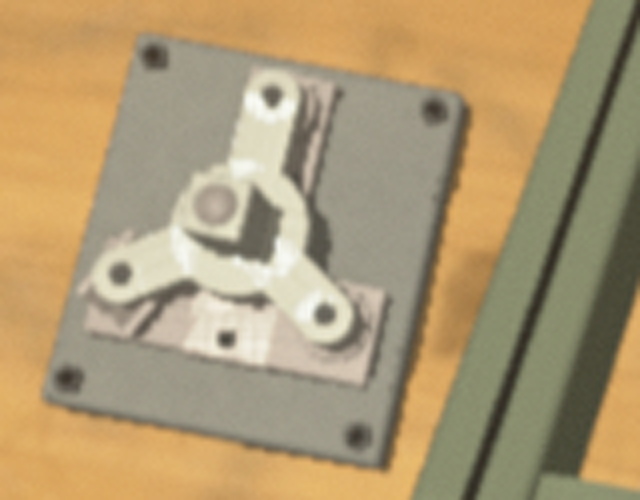

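```bash
cd .;
python3 - <<'E'
from h import *
np.set_printoptions(precision=2,suppress=True)
i=cv2.imread('pics/side10r.png');t=cv2.imread('pics/top10r.png')
us=[dark(i,a,b,r=r) for (a,b) in[(238,273),(266,310),(292,275)] for r in(2,)]
ut=[dark(t,a,b,r=2) for a,b in[(168,189),(130,233),(181,243)]]
P=[]
for a,b in zip(ut,us): p,e=tri(a,b);P.append(p);print(a,b,p,e)
print("top fit",kab([(60,0),(-30,45),(-30,-45)],[onz('top',a,62.2)[:2] for a in ut]),"base 505.7 206.6 -1.36")
print("button",tri((214/4+100,204/4+165),(370/5+190,216/5+225)))
E
```

```text
[167.68 188.58] [237.59 273.47] [566.82 204.88  58.43] 1.6168880847163363
[129. 233.] [266.41 310.47] [476.65 252.88  59.12] 0.24144315224149215
[180.85 243.31] [291.6  274.96] [475.46 161.4   57.94] 1.7958543896759966
top fit (array([505.1 , 205.24]), np.float64(-1.4547304417177278), array([0.13, 0.9 , 0.77])) base 505.7 206.6 -1.36
button (array([505.93, 205.99, 103.98]), np.float64(1.2536480105676409))
```

```bash
python3 -c "
from station import *
print(hand_in())"
```

```text
the job is handed in; nothing more can be done
None
```

The stage top is sitting on the kinematic base with its long arm over the cone, and the job is handed in at about 25 s of the 64 s allowed.

**What I did:** I gripped the stage by its post, carried it over and lowered it. I felt the pin, then the first ball touching the cone wall, and shifted about 1 mm to ease that. I let go there and pushed on the button with the shut fingers. The push stayed at 12 to 14 N by the readings for about 3 s; the highest reading was 14.1 N. The arm then withdrew to the side.

**Checks that agreed:**
- **Seating:** at about 13 to 14 N the height held steady, with the stage origin at about z = 38, which means roughly 3 mm of shims.
- **Rise of the force:** the force rose about 27 N per mm at the end. That is less steep than I expected, so the seating rests on this together with the level and height checks.
- **Position:** the last top view puts the stage at (505.1, 205.2), turned -1.45°. My earlier seat estimate was (505.9, 204.9), turned -1.36°.

**Checks that were weak or disagreed:**
- **Camera heights:** the two views read about 3.4 mm low at the base. Corrected for that, the three arm ends come out at 61.3 to 62.5 mm, against the 62.2 mm expected. One of those points was poorly measured, so level is only confirmed to about 1 mm.
- **Bystanders:** I never went near the ring gauges or the cap screw, and they look undisturbed in the last pictures, but I did not measure their positions again.

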